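# Set up the pour-over stand for a tall mug

### The job

Get the coffee stand ready for the tall white mug: squeeze the stand's spring pin in flush, raise the ring arm by exactly one hole and let the pin click out into that next hole. Then bring the mug under the ring, standing upright on the worktop and centred, and last lower the steel dripper gently into the ring until its flange sits flat on it, its foot hanging just inside the mug. Leave the other things on the worktop where they are.

Things in the scene. Friction and masses are not known exactly. Their poses are not given: they have to be found in the camera images.
- stand: Coffee stand, fixed: dark round foot 104 mm across, 22 high, with an upright 20 mm square post on which a square aluminium sleeve, 26 x 26 mm outside with 2 mm walls, slides up and down. Origin: centre of the foot's underside, on the post's axis; z up. The ring arm points along its -x (about left); the spring pin sticks out of the sleeve along its -y (about to the robot)
- ring_arm (a joint): Height of sleeve and arm in m, up positive: 0 = lowest setting (start; the pin stands in the topmost of the sleeve's three holes), 0.035 = one hole higher (pin in the middle hole), 0.070 = highest; 1.5 mm of play above each. At 0 the sleeve spans z = 55 to 180 mm (black cap). 0.32 kg, friction 1 N. With the pin out it can move neither up nor down; with the pin in, it sinks if let go
- pin (a joint): Pin travel in m: 0 = out, 5 mm proud of the sleeve's face; 0.005 = flush; 0.007 = under the wall. Spring: 1.6 N at first, 3.3 N flush; raising the sleeve past it takes up to about 15 N. Domed tip: held flush, the hole's edge pushes it further in as the sleeve moves. It stays at 150 mm height on the post; the sleeve slides past it and it pops out by itself in the next hole unless a finger covers it
- pin_tip (a point): Tip of the pin's dome (10 mm in diameter), 150 mm above the worktop, 30 mm below the end cap's top at the start. Across the pin and the sleeve's other side it is 31 mm wide, 26 mm once the pin is flush: the two fingers can squeeze pin and sleeve together
- ring_center (a point): Centre of the ring's hole, on its top face, 100 mm from the post's axis. Ring: outside 80 mm, hole 61 mm in diameter, 6 mm thick, joined to the sleeve by a flat bar 16 mm wide. Top face 85 mm above the worktop at the start, 120 mm in the middle hole
- mug: White ceramic mug, 78 mm in diameter, 102 mm high, about 0.25 kg. Origin on its underside, 17 mm from the mug's axis towards the handle; z is up, the handle points along the mug's -y. It is too tall for the ring at the start and has 12 mm of room below the ring in the middle hole
- mug_axis (a point): Point on the mug's axis, on its underside; the inside is at least 55 mm wide and starts at the rim, 102 mm up
- mug_handle (a point): Point in the outer upright part of the mug's handle, 80 mm above the underside and 64 mm from the mug's axis; there the handle is about 14 mm wide (across, along the mug's x). The handle's highest point is at 92 mm, its outermost 73 mm from the axis. Lifted by the handle from above the mug sags and tips; it slides well over the worktop when led by the handle
- dripper: Flat-bottomed steel coffee dripper, 70 mm high, about 0.16 kg. Origin: centre of its underside, z up. Cone from the foot (34 mm dia) to 55 mm at height 30; there a flange, 74 mm dia, 3 thick, underside at 30; a straight round wall 63 mm dia from height 40 to the open rim at 70. Seated, the flange lies on the ring, the underside 30 mm below the ring's top face
- glass_jar: Bystander: clear glass jar with screw lid, 60 dia x 80 high mm. Origin: centre of its underside
- spice_jar: Bystander: spice jar with shaker lid, 45 dia x 108 high mm. Origin: centre of its underside
- beaker: Bystander: tall translucent measuring beaker, 80 dia x 152 high mm. Origin: centre of its underside
- dropper_bottle: Bystander: small bottle with a dropper cap, 34 dia x 102 high mm. Origin: centre of its underside
- blue_flask: Bystander: drinking flask with a carrying loop on its lid, 75 dia x 230 high mm. Origin: centre of its underside
- pink_flask: Bystander: drinking flask with a domed lid, 73 dia x 207 high mm. Origin: centre of its underside
- gas_lighter: Bystander: long gas lighter lying flat at the front of the worktop, 24 x 212 x 25, its length along its own y mm. Origin: centre of its underside

How it is judged:
By the outcome, as a careful person would: the job done as asked, in the order asked, and still so for the second after the job is handed in, with the robot touching nothing.
It also fails if it takes over 72 s, if anything falls off the work surface, if the arm or the gripper's body presses on something with over 40 N, if the wrist force passes 120 N, or if a joint passes its speed limit or range.

### The arm

A 6-joint arm with a two-finger parallel gripper is mounted at the origin on a cart in front of the work surface, level with it; the furniture and walls round the work are solid. World frame = base frame: x ahead of the robot, y to its left, z up, the work surface at z = 0. Lengths are in mm, angles in rad, forces in N, time in s.
With the tool pointing down it reaches from about 350 to 775 mm from the base axis. Payload 7.3 kg.
Tool frame: the origin (TCP) lies between the finger pads; the fingertips stand 14 mm ahead of it and the grasp point (between the pads) lies 5 mm behind it; z points along the fingers, y is the line along which they close (so a half turn about z gives the same grasp; the last joint's range is limited). The gripper opens to 92 mm and grips with 3 to 60 N. Pads are 19 mm wide; open, the fingers measure 130 mm over their backs; the gripper's body (75 mm by 190 mm) begins 47 mm behind the grasp point.
Start: joints at [-1.396, 0.342, 1.524, -0, 1.275, -0.146], TCP at [165.568, -498.227, 240.741] pointing down, gripper open.
Joint ranges: [-2.53, 2.53], [-0.77, 2.02], [0.04, 2.7], [-1, 4.14], [0.28, 2.66], [-3.11, 3.11]. Speed limits (rad/s): [2.57, 2.57, 3.14, 3.14, 3.14, 3.14].

### API

Orientations are given as [roll, pitch, yaw] about the fixed x, y, z axes, in that order (R = Rz(yaw) Ry(pitch) Rx(roll)).
In Python, from plant import get_obs, cams, close_job gives the robot as it stands. The module is installed in compiled form; this text tells all that it offers.
- The arm moves only by the shell command python3 -m creep 'ROWS'. ROWS is JSON, a list of rows, each an object of numbers: "hand": the opening, from 0 (shut) to 1 (fully open); "tx", "ty", "tz": the shift along the tool's x, y, z in m; "spin": the turn about the tool's z in degrees. In form: [{"hand": .., "tx": .., "ty": .., "tz": .., "spin": ..}, ...]. A call has 1 to 5 rows; each row shifts and turns the commanded pose from where the row before left it, along the tool's axes as they then stand; what a row does not reach is not made up. A row lasts 1/8 s, in which the tool goes at most 62.5 mm and 10.7 degrees, less where a joint would pass 70% of its speed; a pose out of reach is approached as far as the arm can. A call is refused whole if a number of a shift passes 0.0625 or a number of a turn 10.7, either way. A call with a gripper value outside its range is refused whole. The fingers move at their own pace and stop on an object; the grip force is fixed at half the most. Time passes only in rows, so rows that do not move let the fingers close. It gives the time, the measured TCP pose, the force, the opening and the grip force at its end, in the units of the state.
- get_obs(): the state, without advancing time (a new reading comes with each control period).
- cams.capture(name): name is "scene" or "top"; returns a dict with "color" (420x560x3 uint8, red, green, blue), "K" (3x3 intrinsics, pixels), "k1" (the pictures are not rectified: a ray, as slopes to the right and down, at radius r is drawn at 1 + k1 r^2 times it, then the intrinsics apply), "R" (3x3) and "t" (3): a world point X has camera coordinates R X + t. Camera axes: x right, y down, z forward; pixel columns grow to the right and rows downward; lengths in mm; the calibration is good to about 2 mm. A picture is of the moment at which its call begins. There is no depth.
- close_job(): hands the job in; it is judged then, once.
The state is a dict: "time": time; "joint_positions": joint angles; "dq": joint speeds; "tau": joint torques, N m; "tool_pos": TCP position; "tcp_rot": TCP orientation; "contact_force": force on the tool from outside, world axes, zero at the start; "moment": the same for the moment, N m; "grip_width": finger opening in mm; "finger_force": force on a finger pad.
Only numpy, scipy, OpenCV 4.12 (cv2) and the standard library are available. Lean on these libraries where they do the work, as an engineer would, in place of code of your own. Each camera call takes 0.05 s, during which the arm holds its last target. There are 200 camera calls.

## Working session

There is one attempt and no reset: what is moved stays moved. The work goes in short steps, Python scripts to look and compute and a shell command to move; the robot and the scene stay as the last step left them, time stands still between calls to the robot, and variables do not carry over. Pictures are saved under pics/ and viewed, at most 10 in all, crops included, and the job is handed in when it is done.

```bash
mkdir -p pics; python3 - <<'E'
from plant import get_obs,cams
import cv2,pickle
for n in("scene","top"):
    c=cams.capture(n); pickle.dump(c,open(n+".pkl","wb"))
    cv2.imwrite(f"pics/{n}0.png",cv2.resize(c["color"][:,:,::-1],(800,600),interpolation=cv2.INTER_CUBIC))
    print(n,c["K"],c["k1"],c["R"],c["t"])
print(get_obs())
E
```

```text
scene [[485.21663061   0.         282.66568046]
 [  0.         485.21663061 212.22424769]
 [  0.           0.           1.        ]] -0.01341231380754449 [[-0.06871135 -0.99763453  0.0020212 ]
 [-0.40473914  0.02602423 -0.9140618 ]
 [ 0.91184702 -0.06362448 -0.4055699 ]] [-84.50359462 345.05810745 950.93360292]
top [[409.082437     0.         276.28293007]
 [  0.         409.082437   207.69767201]
 [  0.           0.           1.        ]] -0.019232431325688495 [[-6.15244322e-03 -9.99980000e-01 -1.46523524e-03]
 [-9.87074313e-01  6.30768619e-03 -1.60139046e-01]
 [ 1.60145085e-01  4.61049685e-04 -9.87093379e-01]] [-115.17335923  538.74044057 1170.37320434]
{'time': 0.1, 'joint_positions': array([-1.39602554e+00,  3.42677536e-01,  1.52493280e+00,  8.94560030e-06,
        1.27539920e+00, -1.46009065e-01]), 'dq': array([-0.00105235, -0.00079475, -0.00178932, -0.00103871,  0.00087708,
       -0.00098775]), 'tau': array([ 1.13395516e-03, -4.32004166e+01, -2.44694191e+01,  7.18227332e-02,
        5.26391761e-02, -4.82158441e-05]), 'tool_pos': array([ 165.49390151, -497.86650518,  240.09778822]), 'tcp_rot': array([-3.14019209e+00, -2.14606694e-04,  3.20777095e-01]), 'contact_force': array([0.55761592, 0.33736392, 0.07888028]), 'moment': array([-0.00891114, -0.01498091, -0.00758804]), 'finger_force': 0.0, 'grip_width': 91.6083301137152}
```

View pics/scene0.png

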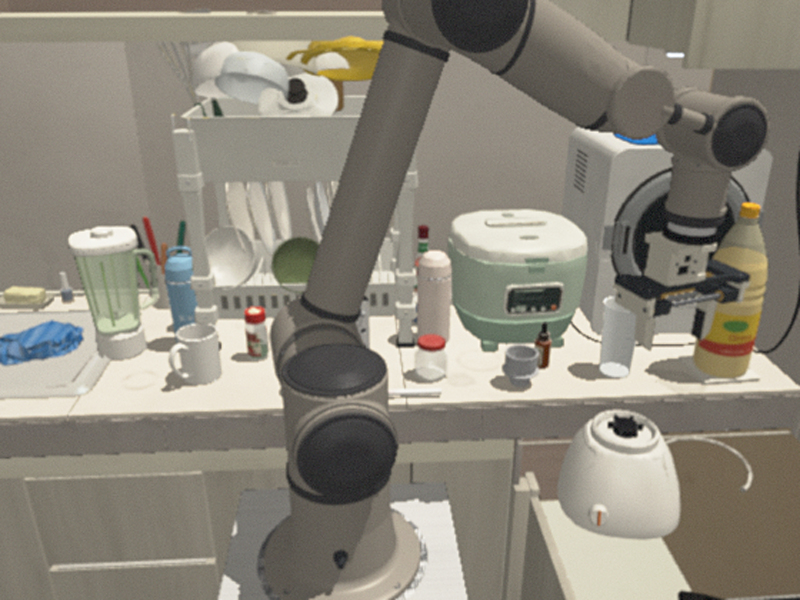

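View pics/top0.png

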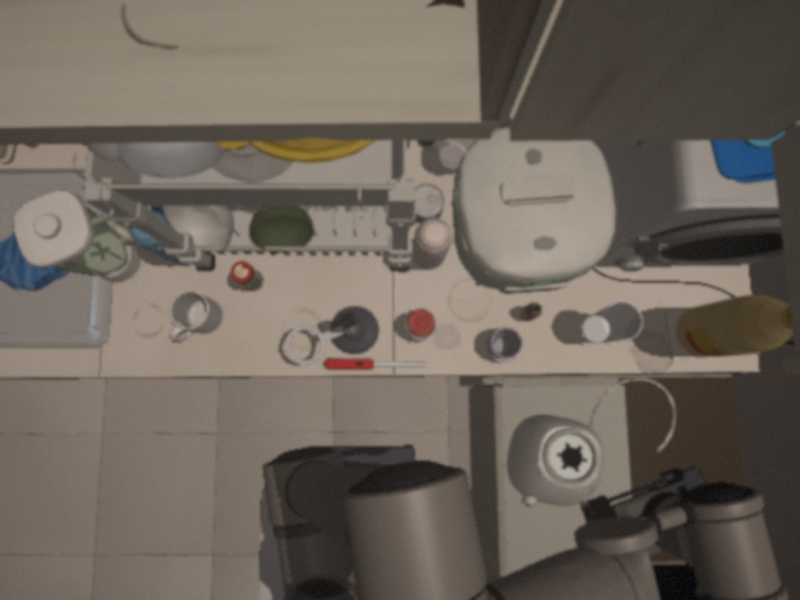

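The scene view shows the mug (800-px 200,353), the dripper (521,362), with the stand hidden behind the arm. In the top view the stand foot is at about (355,330), the ring at (302,345), the mug at (190,312) with its handle at (180,330), and the dripper at (505,344).

```bash
cat > h.py <<'E'
import numpy as np,pickle,cv2
from scipy.optimize import least_squares
def D(c): return np.array([c["k1"],0,0,0,0.])
def w(c,u,v,z):
    p=cv2.undistortPoints(np.array([[[u,v]]],float),c["K"],D(c))[0,0]
    d=c["R"].T@np.array([p[0],p[1],1]); o=-c["R"].T@c["t"]
    return o+d*(z-o[2])/d[2]
def px(c,X):
    return cv2.projectPoints(np.atleast_2d(np.array(X,float)),cv2.Rodrigues(c["R"])[0],c["t"],c["K"],D(c))[0][:,0]
def crop(c,u,v,wd,ht,s):
    im=c["color"][v:v+ht,u:u+wd,::-1]
    im=cv2.resize(im,None,fx=s,fy=s,interpolation=cv2.INTER_CUBIC)
    for i in range(0,wd,10):
        cv2.line(im,(i*s,0),(i*s,6),(0,0,255),1); 
        if i%20==0: cv2.putText(im,str(u+i),(i*s,16),0,.35,(0,0,255),1)
    for i in range(0,ht,10):
        cv2.line(im,(0,i*s),(6,i*s),(0,0,255),1)
        if i%20==0: cv2.putText(im,str(v+i),(8,i*s+4),0,.35,(0,0,255),1)
    return im
def load(n): return pickle.load(open(n+".pkl","rb"))
E
python3 - <<'E'
from h import *
t,s=load("top"),load("scene")
C=np.zeros((600,800,3),np.uint8)
def put(x,y,im): C[y:y+im.shape[0],x:x+im.shape[1]]=im
put(0,0,crop(t,192,205,108,66,5)); put(545,0,crop(t,110,195,50,50,5))
put(0,340,crop(t,330,215,50,50,5)); put(260,340,crop(s,110,220,52,52,5)); put(530,340,crop(s,340,230,52,52,5))
cv2.imwrite("pics/c1.png",C)
# projections of guesses (pixel centre convention (u800+.5)*.7-.5)
f=lambda u:(u+.5)*.7-.5
print("foot",w(t,f(355),f(330),22),"ring",w(t,f(302),f(345),85),"mug rim",w(t,f(192),f(310),102),"drip rim",w(t,f(506),f(344),70))
E
```

```text
foot [471.80320735 -34.50578476  22.        ] ring [435.99892518  65.95832185  85.        ] mug rim [504.90719847 282.02711283 102.        ] drip rim [ 436.61778308 -340.7684273    70.        ]
```

View pics/c1.png

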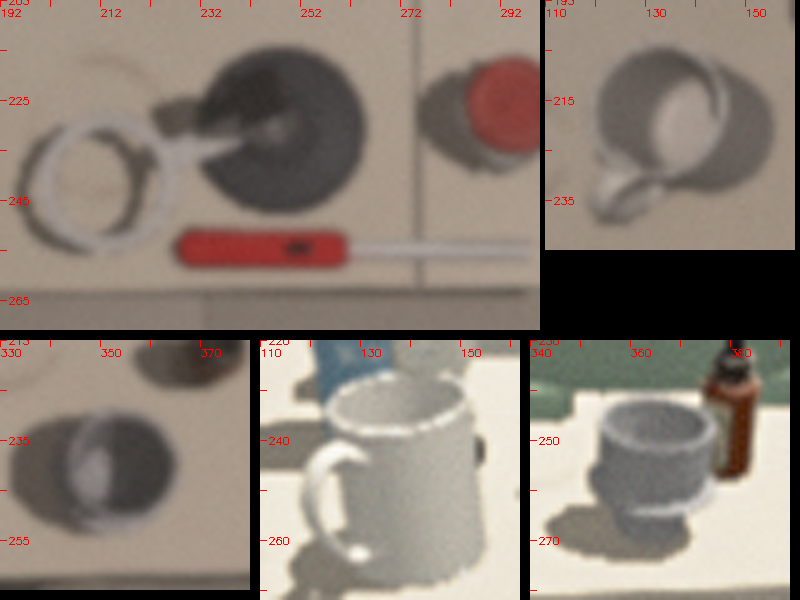

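The top crop shows the foot circle centred at (248.0,230.5), the ring at (213.4,241.4), the mug rim at (132.8,216.4) with its handle tip near (122,236), and the dripper rim at (354,240). In the scene crops the mug rim is at (137,232.2) and the dripper rim at (365.2,246.8).

```bash
python3 - <<'E'
from h import *
t,s=load("top"),load("scene")
foot=w(t,248,230.5,22);ring=w(t,213.4,241.4,85)
print("foot",foot,"ring",ring,"d",np.hypot(*(ring-foot)[:2]),"arm yaw(-x dir)",np.degrees(np.arctan2(*(ring-foot)[[1,0]])))
print("top of cap px 272?",w(t,247,229,180))
print("mug",w(t,132.8,216.4,102),w(s,137,232.2,102))
print("handle",w(t,122.5,235.5,85))
print("drip",w(t,354,240,70),w(s,365.2,246.8,70))
for n,u,v,z in [("redjar",294,226,80),("lighterL",228,254.5,12),("lighter blk",262,254.5,12),("edge",250,262.8,0),("spice",169,190.5,108),("dropper",372,218,100),("pink",303,167,207),("beaker",417,229,152)]: print(n,w(t,u,v,z))
print("camera", -t["R"].T@t["t"])
E
```

```text
foot [472.86157407 -33.45293689  22.        ] ring [435.82235527  59.86793475  85.        ] d 100.40263349696666 arm yaw(-x dir) 111.64821540402676
top of cap px 272? [460.06049716 -41.92523541 180.        ]
mug [506.21348795 286.2006458  102.        ] [503.18459676 287.61758424 102.        ]
handle [453.9950879 318.9632651  85.       ]
drip [ 438.48152356 -340.69211063   70.        ] [ 435.99634366 -343.50150168   70.        ]
redjar [ 478.79277471 -168.82890597   80.        ]
lighterL [402.19799023  26.7518604   12.        ]
lighter blk [401.59932524 -74.9577174   12.        ]
edge [377.51958853 -38.38497277   0.        ]
spice [578.77917641 184.83024394 108.        ]
dropper [ 497.6894566  -388.03220086  100.        ]
pink [ 618.37269817 -188.85794377  207.        ]
beaker [ 460.13106007 -495.36468212  152.        ]
camera [ 343.63873609 -119.1088616  1241.3722651 ]
```

```bash
cat > go.py <<'E'
import sys,numpy as np
from plant import get_obs
from scipy.spatial.transform import Rotation as Ro
# usage: go.py x y z yawdeg -> tool-frame shift (m) and spin (deg), shift in axes after the spin
o=get_obs();a=[float(v) for v in sys.argv[1:]]
R=Ro.from_euler("xyz",o["tcp_rot"]).as_matrix()
p=o["tool_pos"];yaw=np.degrees(o["tcp_rot"][2])
print("t",round(o["time"],2),"p",p.round(1),"rpy",np.degrees(o["tcp_rot"]).round(1),"F",o["contact_force"].round(1),"w",round(o["grip_width"],1),"ff",o["finger_force"],"q",np.round(o["joint_positions"],2))
if a:
    sp=-((a[3]-yaw+180)%360-180)
    R2=Ro.from_euler("xyz",[180,0,a[3]],degrees=True).as_matrix()
    d=np.array(a[:3])-p
    print("spin",round(sp,1),"after-spin shift mm",(R2.T@d).round(1),"current-axes",(R.T@d).round(1))
E
python3 -m creep '[{"spin":-9.3,"tz":-0.01},{"spin":-9.3,"tz":-0.01},{"spin":-9.3,"tz":-0.01},{"spin":-9.3},{"spin":-9.3}]'
python3 -m creep '[{"spin":-9.3},{"spin":-9.3},{"spin":-9.3},{"spin":-9.3},{"spin":-9.3}]'
python3 go.py 470.5 -34.4 270 111.65
```

```text
t 0.1 p [ 165.5 -497.9  240.1] rpy [-179.9   -0.    18.4] F [0.6 0.3 0.1] w 91.6 ff 0.0 q [-1.4   0.34  1.52  0.    1.28 -0.15]
spin -93.3 after-spin shift mm [318.2 454.5 -29.9] current-axes [ 435.6 -343.7  -29.3]invalid input at $[0]: expected keys hand, tx, ty, tz, spin
invalid input at $[0]: expected keys hand, tx, ty, tz, spin
```

```bash

python3 -m creep '[{"hand":1,"tx":0,"ty":0,"tz":-0.01,"spin":-9.3},{"hand":1,"tx":0,"ty":0,"tz":-0.01,"spin":-9.3},{"hand":1,"tx":0,"ty":0,"tz":-0.01,"spin":-9.3},{"hand":1,"tx":0,"ty":0,"tz":0,"spin":-9.3},{"hand":1,"tx":0,"ty":0,"tz":0,"spin":-9.3}]'
python3 -m creep '[{"hand":1,"tx":0,"ty":0,"tz":0,"spin":-9.3},{"hand":1,"tx":0,"ty":0,"tz":0,"spin":-9.3},{"hand":1,"tx":0,"ty":0,"tz":0,"spin":-9.3},{"hand":1,"tx":0,"ty":0,"tz":0,"spin":-9.3},{"hand":1,"tx":0,"ty":0,"tz":0,"spin":-9.3}]'
python3 go.py 470.5 -34.4 270 111.65
```

```text
time: 0.72
tool_pos: [165.5, -498.1, 270.5]
tcp_rot: [-3.141, -0.0, 1.138]
contact_force: [-0.7, -0.5, 0.5]
grip_width: 91.6
finger_force: 0.0
time: 1.35
tool_pos: [165.5, -498.0, 270.3]
tcp_rot: [3.141, -0.001, 1.949]
contact_force: [-0.0, 0.5, -0.2]
grip_width: 91.9
finger_force: 0.0
t 1.35 p [ 165.5 -498.   270.3] rpy [ 1.800e+02 -1.000e-01  1.117e+02] F [-0.   0.5 -0.2] w 91.9 ff 0.0 q [-1.4   0.32  1.47  0.    1.35 -1.77]
spin 0.0 after-spin shift mm [3.184e+02 4.545e+02 3.000e-01] current-axes [318.1 454.7   0.7]
```

```bash

python3 -m creep '[{"hand":1,"tx":0.0212,"ty":0.0303,"tz":0,"spin":0},{"hand":1,"tx":0.0212,"ty":0.0303,"tz":0,"spin":0},{"hand":1,"tx":0.0212,"ty":0.0303,"tz":0,"spin":0},{"hand":1,"tx":0.0212,"ty":0.0303,"tz":0,"spin":0},{"hand":1,"tx":0.0212,"ty":0.0303,"tz":0,"spin":0}]' >/dev/null
python3 -m creep '[{"hand":1,"tx":0.0212,"ty":0.0303,"tz":0,"spin":0},{"hand":1,"tx":0.0212,"ty":0.0303,"tz":0,"spin":0},{"hand":1,"tx":0.0212,"ty":0.0303,"tz":0,"spin":0},{"hand":1,"tx":0.0212,"ty":0.0303,"tz":0,"spin":0},{"hand":1,"tx":0.0212,"ty":0.0303,"tz":0,"spin":0}]' >/dev/null
python3 -m creep '[{"hand":1,"tx":0.0212,"ty":0.0303,"tz":0,"spin":0},{"hand":1,"tx":0.0212,"ty":0.0303,"tz":0,"spin":0},{"hand":1,"tx":0.0212,"ty":0.0303,"tz":0,"spin":0},{"hand":1,"tx":0.0212,"ty":0.0303,"tz":0,"spin":0},{"hand":1,"tx":0.0212,"ty":0.0303,"tz":0,"spin":0}]' >/dev/null
python3 go.py 470.5 -34.4 270 111.65
python3 - <<'E'
from plant import cams
from h import *
s=cams.capture("scene");t=cams.capture("top")
pickle.dump(s,open("scene.pkl","wb"))
print(px(s,[[473,-33,150],[436,60,85]]),px(t,[[473,-33,180],[473,-33,22]]))
cv2.imwrite("pics/s2.png",np.hstack([crop(s,180,120,130,150,3),crop(t,180,180,130,150,3)]))
E
```

```text
t 3.23 p [473.2 -35.3 270.4] rpy [-180.    -0.   111.4] F [ 0.5 -0.   0.4] w 91.9 ff 0.0 q [-0.24  0.23  1.6  -0.    1.31 -0.61]
spin -0.3 after-spin shift mm [ 1.8 -2.2  0.4] current-axes [ 1.8 -2.2  0.4]
[[251.95269636 217.96089041]
 [218.19206456 246.45435062]] [[243.6097962  224.09058096]
 [247.84894845 230.45487573]]
```

View pics/s2.png

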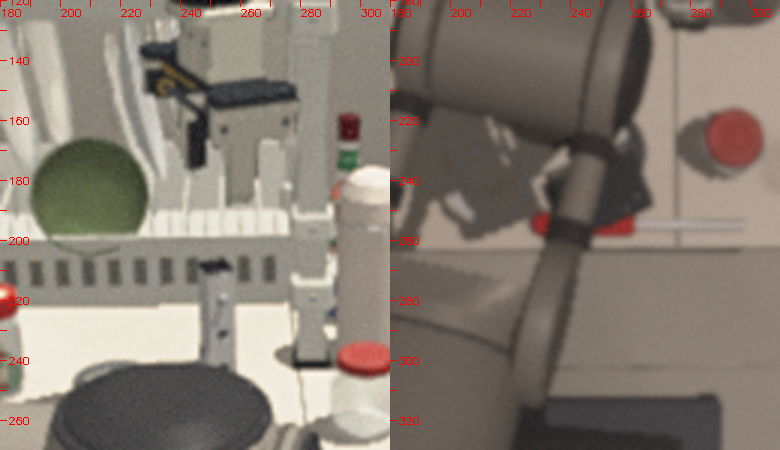

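The scene crop shows the sleeve, with its centre column about 252 and the cap top near row 207. That agrees with my stand estimate, so I'm descending and squeezing.

```bash

python3 -m creep '[{"hand":1,"tx":0.0018,"ty":-0.0022,"tz":0,"spin":-0.3},{"hand":1,"tx":0,"ty":0,"tz":0.031,"spin":0},{"hand":1,"tx":0,"ty":0,"tz":0.031,"spin":0},{"hand":1,"tx":0,"ty":0,"tz":0.031,"spin":0},{"hand":1,"tx":0,"ty":0,"tz":0.031,"spin":0}]'
python3 go.py 470.5 -34.4 145 111.65
python3 -m creep '[{"hand":0.36,"tx":0,"ty":0,"tz":0,"spin":0},{"hand":0.36,"tx":0,"ty":0,"tz":0,"spin":0},{"hand":0.36,"tx":0,"ty":0,"tz":0,"spin":0},{"hand":0.36,"tx":0,"ty":0,"tz":0,"spin":0},{"hand":0.36,"tx":0,"ty":0,"tz":0,"spin":0}]'
python3 go.py 470.5 -34.4 145 111.65
```

```text
time: 3.95
tool_pos: [469.4, -36.6, 145.9]
tcp_rot: [-3.141, 0.0, 1.948]
contact_force: [0.5, -1.0, 0.2]
grip_width: 91.8
finger_force: 0.0
t 3.95 p [469.4 -36.6 145.9] rpy [-180.     0.   111.6] F [ 0.5 -1.   0.2] w 91.8 ff 0.0 q [-0.24  0.35  1.81 -0.    0.99 -0.62]
spin -0.0 after-spin shift mm [1.6 1.9 0.9] current-axes [1.6 1.9 0.9]
time: 4.58
tool_pos: [470.3, -35.5, 147.2]
tcp_rot: [3.141, 0.001, 1.949]
contact_force: [0.1, -0.3, -0.1]
grip_width: 46.5
finger_force: 0.0
t 4.58 p [470.3 -35.5 147.2] rpy [180.    0.  111.7] F [ 0.1 -0.3 -0.1] w 46.5 ff 0.0 q [-0.24  0.35  1.8  -0.    0.99 -0.62]
spin 0.0 after-spin shift mm [1.  0.6 2.2] current-axes [1.  0.6 2.2]
```

```bash

python3 -m creep '[{"hand":0.3,"tx":0.001,"ty":0.001,"tz":0.002,"spin":0},{"hand":0.3,"tx":0,"ty":0.001,"tz":0,"spin":0},{"hand":0.2,"tx":0,"ty":0,"tz":0,"spin":0},{"hand":0.1,"tx":0,"ty":0,"tz":0,"spin":0},{"hand":0,"tx":0,"ty":0,"tz":0,"spin":0}]'
python3 -m creep '[{"hand":0,"tx":0,"ty":0,"tz":0,"spin":0},{"hand":0,"tx":0,"ty":0,"tz":0,"spin":0}]'
```

```text
time: 5.2
tool_pos: [476.2, -32.7, 145.7]
tcp_rot: [3.131, 0.003, 1.949]
contact_force: [17.1, 9.3, -3.8]
grip_width: 26.2
finger_force: 30.0
time: 5.45
tool_pos: [476.2, -32.7, 145.7]
tcp_rot: [3.132, 0.003, 1.949]
contact_force: [17.2, 9.5, -4.0]
grip_width: 25.9
finger_force: 30.0
```

```bash

python3 -m creep '[{"hand":0,"tx":0,"ty":0.002,"tz":0,"spin":0},{"hand":0,"tx":0,"ty":0.002,"tz":0,"spin":0},{"hand":0,"tx":0,"ty":0,"tz":0,"spin":0}]'
```

```text
time: 5.82
tool_pos: [476.3, -32.5, 144.8]
tcp_rot: [3.14, 0.001, 1.949]
contact_force: [6.0, -0.3, -2.3]
grip_width: 25.9
finger_force: 30.0
```

Well centred and flush. Now I'm raising it slowly.

```bash

python3 -m creep '[{"hand":0,"tx":0,"ty":0.001,"tz":-0.002,"spin":0},{"hand":0,"tx":0,"ty":0,"tz":-0.002,"spin":0},{"hand":0,"tx":0,"ty":0,"tz":-0.002,"spin":0},{"hand":0,"tx":0,"ty":0,"tz":-0.002,"spin":0},{"hand":0,"tx":0,"ty":0,"tz":-0.002,"spin":0}]'
python3 -m creep '[{"hand":0,"tx":0,"ty":0,"tz":-0.002,"spin":0},{"hand":0,"tx":0,"ty":0,"tz":-0.002,"spin":0},{"hand":0,"tx":0,"ty":0,"tz":-0.002,"spin":0},{"hand":0,"tx":0,"ty":0,"tz":-0.002,"spin":0},{"hand":0,"tx":0,"ty":0,"tz":-0.002,"spin":0}]'
```

```text
time: 6.45
tool_pos: [476.3, -32.5, 154.6]
tcp_rot: [-3.141, 0.0, 1.949]
contact_force: [3.6, -3.9, -7.1]
grip_width: 26.0
finger_force: 30.0
time: 7.08
tool_pos: [476.3, -32.4, 164.6]
tcp_rot: [-3.141, 0.001, 1.949]
contact_force: [3.2, -3.4, -5.0]
grip_width: 25.8
finger_force: 30.0
```

```bash
python3 - <<'E'
from plant import cams
from h import *
s=cams.capture("scene");o=load("scene")
cv2.imwrite("pics/s3.png",np.hstack([crop(o,220,190,60,70,6),crop(s,220,190,60,70,6)]))
print(px(s,[[476,-32,180],[476,-32,200],[476,-32,215]]))
E
```

```text
[[251.3087184  207.43824787]
 [251.12918897 200.61643795]
 [250.99318517 195.44432908]]
```

View pics/s3.png

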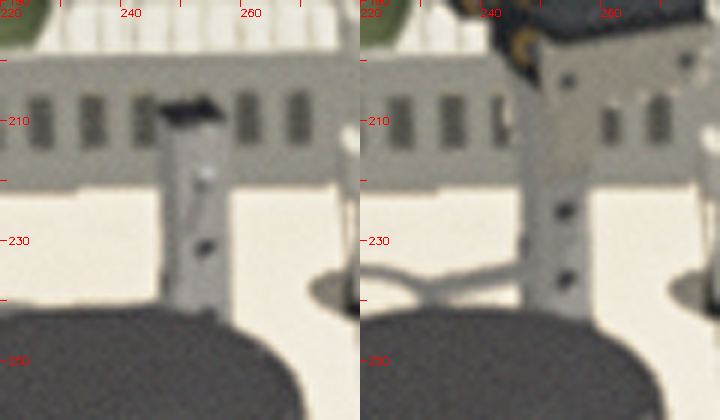

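The holes and the ring bar have risen about 6 px, so the sleeve follows the fingers without slipping. On to the last 15.5 mm.

```bash

python3 -m creep '[{"hand":0,"tx":0,"ty":0,"tz":-0.002,"spin":0},{"hand":0,"tx":0,"ty":0,"tz":-0.002,"spin":0},{"hand":0,"tx":0,"ty":0,"tz":-0.002,"spin":0},{"hand":0,"tx":0,"ty":0,"tz":-0.002,"spin":0},{"hand":0,"tx":0,"ty":0,"tz":-0.002,"spin":0}]'
python3 -m creep '[{"hand":0,"tx":0,"ty":0,"tz":-0.002,"spin":0},{"hand":0,"tx":0,"ty":0,"tz":-0.0015,"spin":0},{"hand":0,"tx":0,"ty":0,"tz":-0.001,"spin":0},{"hand":0,"tx":0,"ty":0,"tz":-0.001,"spin":0},{"hand":0,"tx":0,"ty":0,"tz":0,"spin":0}]'
python3 - <<'E'
from plant import cams
from h import *
s=cams.capture("scene");o=load("scene")
cv2.imwrite("pics/s4.png",np.hstack([crop(o,220,190,60,70,6),crop(s,220,190,60,70,6)]))
E
```

```text
time: 7.75
tool_pos: [476.3, -32.4, 174.6]
tcp_rot: [-3.141, 0.001, 1.949]
contact_force: [4.5, -3.2, -5.1]
grip_width: 26.0
finger_force: 30.0
time: 8.38
tool_pos: [476.3, -32.4, 180.5]
tcp_rot: [3.141, 0.001, 1.949]
contact_force: [0.9, -5.1, 0.1]
grip_width: 26.0
finger_force: 30.0
```

View pics/s4.png

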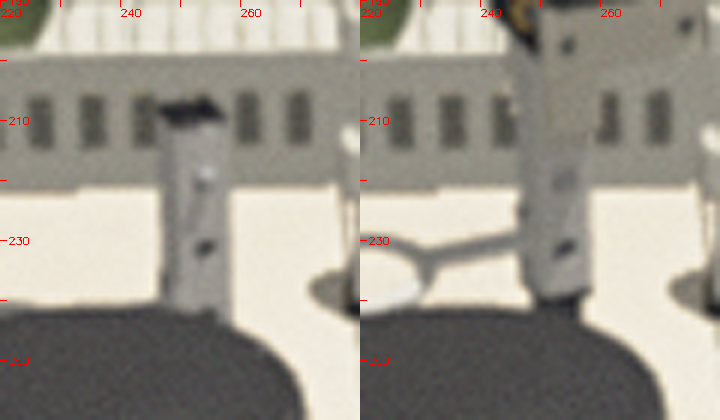

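The pin now fills the middle hole (lighter dot at row 219.5) and the vertical load has gone, so it has clicked in. I'll release, rise and check the mug's handle direction.

```bash

python3 -m creep '[{"hand":0.6,"tx":0,"ty":0,"tz":0,"spin":0},{"hand":0.6,"tx":0,"ty":0,"tz":0,"spin":0},{"hand":0.6,"tx":0,"ty":0,"tz":0,"spin":0},{"hand":0.6,"tx":0,"ty":0,"tz":0,"spin":0},{"hand":0.6,"tx":0,"ty":0,"tz":-0.02,"spin":0}]'
python3 -m creep '[{"hand":0.6,"tx":0,"ty":0,"tz":-0.03,"spin":0},{"hand":0.6,"tx":0,"ty":0,"tz":-0.04,"spin":0},{"hand":0.6,"tx":0,"ty":0,"tz":0,"spin":0}]'
python3 - <<'E'
from plant import cams
from h import *
t,s0=load("top"),load("scene")
s=cams.capture("scene")
pickle.dump(s,open("scene.pkl","wb"))
m=np.array([504.7,287])
print("rim px",px(t,[*m,102]),px(s,[*m,102]),"ring",px(s,[438.5,60.5,120]))
for th in (125,135,145,155):
    e=np.array([np.cos(np.radians(th)),np.sin(np.radians(th))])
    P=[[*(m+64*e),80],[*(m+73*e),60]]
    print(th,"top",px(t,P).round(1).tolist(),"scene",px(s,P).round(1).tolist())
C=np.hstack([crop(s,105,215,65,75,6),crop(s,200,185,65,75,6)])
cv2.imwrite("pics/s5.png",C)
E
```

```text
time: 9.05
tool_pos: [475.3, -31.7, 199.2]
tcp_rot: [-3.139, -0.002, 1.949]
contact_force: [0.1, 0.3, -0.2]
grip_width: 55.1
finger_force: 0.0
time: 9.43
tool_pos: [477.6, -32.2, 273.0]
tcp_rot: [3.137, 0.003, 1.949]
contact_force: [-0.1, 0.5, -0.5]
grip_width: 54.8
finger_force: 0.0
rim px [[132.49126237 216.93337163]] [[137.33585991 231.95342546]] ring [[217.37249864 234.44364696]]
125 top [[116.3, 230.8], [116.3, 233.3]] scene [[116.1, 245.7], [113.9, 253.1]]
135 top [[118.6, 233.8], [119.0, 236.7]] scene [[118.0, 247.0], [116.1, 254.7]]
145 top [[121.5, 236.3], [122.1, 239.5]] scene [[120.6, 248.2], [119.0, 256.1]]
155 top [[124.7, 238.2], [125.8, 241.6]] scene [[123.7, 249.1], [122.6, 257.1]]
```

View pics/s5.png

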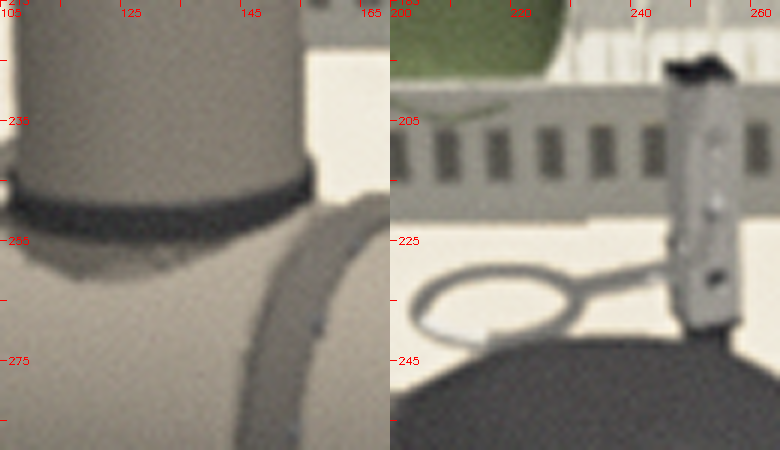

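The ring now sits high (scene about 217.7,235.5) and holds with nothing touching it; the arm hides the mug. From the earlier crops the handle direction is about 147°. I'm moving above the handle.

```bash

python3 -m creep '[{"hand":0.6,"tx":0,"ty":0,"tz":0,"spin":-8.8},{"hand":0.6,"tx":0,"ty":0,"tz":0,"spin":-8.8},{"hand":0.6,"tx":0,"ty":0,"tz":0,"spin":-8.8},{"hand":0.6,"tx":0,"ty":0,"tz":0,"spin":-8.9},{"hand":0.6,"tx":0,"ty":0,"tz":0,"spin":0}]' >/dev/null
python3 go.py 451 322 200 147
```

```text
t 10.1 p [475.7 -31.9 268.9] rpy [-1.799e+02 -1.000e-01  1.469e+02] F [ 0.   0.  -0.5] w 54.9 ff 0.0 q [-0.23  0.23  1.6  -0.    1.31 -1.22]
spin -0.1 after-spin shift mm [213.5 283.3  68.9] current-axes [213.8 283.   69.2]
```

```bash

python3 -m creep '[{"hand":0.6,"tx":0.0267,"ty":0.0354,"tz":0,"spin":0},{"hand":0.6,"tx":0.0267,"ty":0.0354,"tz":0,"spin":0},{"hand":0.6,"tx":0.0267,"ty":0.0354,"tz":0,"spin":0},{"hand":0.6,"tx":0.0267,"ty":0.0354,"tz":0,"spin":0},{"hand":0.6,"tx":0.0267,"ty":0.0354,"tz":0,"spin":0}]' >/dev/null
python3 -m creep '[{"hand":0.6,"tx":0.0267,"ty":0.0354,"tz":0.01,"spin":0},{"hand":0.6,"tx":0.0267,"ty":0.0354,"tz":0.02,"spin":0},{"hand":0.6,"tx":0.0267,"ty":0.0354,"tz":0.02,"spin":0},{"hand":0.6,"tx":0,"ty":0,"tz":0.02,"spin":0},{"hand":0.6,"tx":0,"ty":0,"tz":0,"spin":0}]' >/dev/null
python3 go.py 451 322 81 147
python3 - <<'E'
from plant import cams
from h import *
s=cams.capture("scene");t=cams.capture("top")
pickle.dump(s,open("scene.pkl","wb"));pickle.dump(t,open("top.pkl","wb"))
cv2.imwrite("pics/s6.png",np.hstack([crop(s,95,185,75,95,5),crop(t,95,180,85,95,5)]))
e=np.array([np.cos(np.radians(147)),np.sin(np.radians(147))]);m=np.array([504.7,287])
print(px(s,[[*m,102],[*(m+64*e),80],[*(m+73*e),60],[*(m+64*e),200]]))
E
```

```text
t 11.35 p [450.1 321.6 197.9] rpy [-1.797e+02 -1.000e-01  1.469e+02] F [ 0.2 -0.6 -0.5] w 54.6 ff 0.0 q [ 0.48  0.43  1.51 -0.    1.21 -0.51]
spin -0.1 after-spin shift mm [ -0.5   0.8 116.9] current-axes [ -0.8   1.3 116.9]
[[137.33585991 231.95342546]
 [121.17893608 248.39796909]
 [119.67110328 256.30626456]
 [115.0446528  207.64134773]]
```

View pics/s6.png

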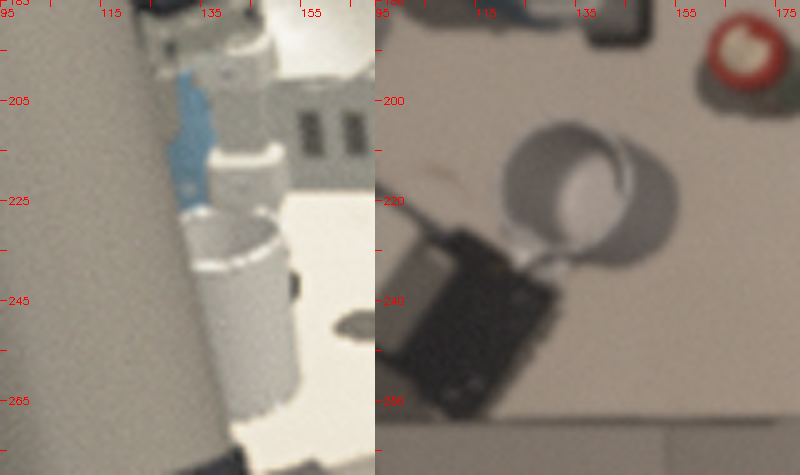

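The top crop shows the mug rim unchanged at about (133,217) and the gripper over the handle on its lower left. Descending.

```bash

python3 -m creep '[{"hand":0.6,"tx":0,"ty":0.001,"tz":0.03,"spin":0},{"hand":0.6,"tx":0,"ty":0,"tz":0.03,"spin":0},{"hand":0.6,"tx":0,"ty":0,"tz":0.02,"spin":0},{"hand":0.6,"tx":0,"ty":0,"tz":0.01,"spin":0},{"hand":0.6,"tx":0,"ty":0,"tz":0.01,"spin":0}]'
python3 -m creep '[{"hand":0.6,"tx":0,"ty":0,"tz":0.01,"spin":0},{"hand":0.6,"tx":0,"ty":0,"tz":0.006,"spin":0},{"hand":0.4,"tx":0,"ty":0,"tz":0,"spin":0},{"hand":0.3,"tx":0,"ty":0,"tz":0,"spin":0},{"hand":0.25,"tx":0,"ty":0,"tz":0,"spin":0}]'
python3 go.py 451 322 81 147
```

```text
time: 12.08
tool_pos: [452.9, 322.7, 100.8]
tcp_rot: [3.14, 0.001, 2.564]
contact_force: [-0.2, -1.1, 0.7]
grip_width: 55.3
finger_force: 0.0
time: 12.7
tool_pos: [452.3, 322.8, 84.5]
tcp_rot: [3.141, 0.0, 2.565]
contact_force: [0.8, 0.4, -0.0]
grip_width: 29.9
finger_force: 0.5
t 12.7 p [452.3 322.8  84.5] rpy [180.   0. 147.] F [ 0.8  0.4 -0. ] w 29.9 ff 0.4677928116370822 q [ 0.48  0.57  1.64 -0.    0.94 -0.51]
spin -0.0 after-spin shift mm [ 0.6 -1.3  3.5] current-axes [ 0.6 -1.3  3.5]
```

```bash

python3 -m creep '[{"hand":0.25,"tx":0,"ty":0,"tz":0.003,"spin":0},{"hand":0.2,"tx":0,"ty":0,"tz":0,"spin":0},{"hand":0.18,"tx":0,"ty":0,"tz":0,"spin":0},{"hand":0.15,"tx":0,"ty":0,"tz":0,"spin":0},{"hand":0,"tx":0,"ty":0,"tz":0,"spin":0}]'
python3 -m creep '[{"hand":0,"tx":0,"ty":0,"tz":0,"spin":0},{"hand":0,"tx":0,"ty":0,"tz":0,"spin":0}]'
python3 - <<'E'
from plant import cams
from h import *
s=cams.capture("scene");t=cams.capture("top")
pickle.dump(s,open("scene.pkl","wb"));pickle.dump(t,open("top.pkl","wb"))
a=crop(t,105,190,55,60,6);b=crop(s,110,210,55,60,6)
cv2.imwrite("pics/s7.png",np.hstack([a,b]))
E
```

```text
time: 13.32
tool_pos: [452.1, 322.6, 81.1]
tcp_rot: [-3.141, 0.0, 2.565]
contact_force: [0.7, 0.9, -1.7]
grip_width: 17.3
finger_force: 28.9
time: 13.58
tool_pos: [452.0, 322.6, 81.1]
tcp_rot: [-3.141, 0.0, 2.565]
contact_force: [0.9, -0.5, -1.4]
grip_width: 17.3
finger_force: 28.8
```

View pics/s7.png

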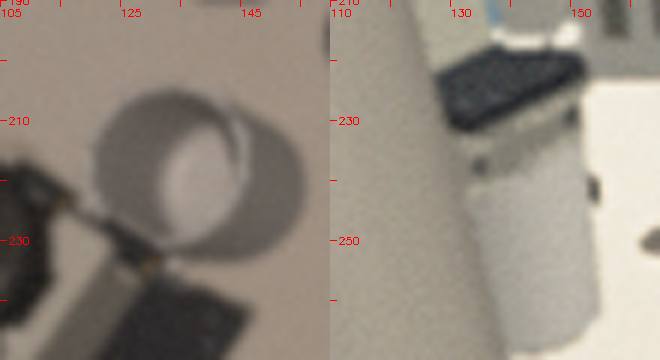

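The handle is held (width 17 mm) and the mug rim is still at about (133,217.7). One viewing is left, so from here I'll work mostly from numbers. I'm computing the slide.

```bash
python3 go.py 386.9 96.8 81 147
```

```text
t 13.68 p [452.  322.6  81.1] rpy [-180.    0.  147.] F [ 1.1 -0.4 -0.8] w 17.2 ff 28.8458938934491 q [ 0.48  0.57  1.64 -0.    0.93 -0.51]
spin -0.0 after-spin shift mm [-6.840e+01 -2.248e+02  1.000e-01] current-axes [-6.840e+01 -2.248e+02  2.000e-01]
```

```bash

python3 -m creep '[{"hand":0,"tx":-0.0015,"ty":-0.005,"tz":0,"spin":0},{"hand":0,"tx":-0.0034,"ty":-0.0112,"tz":0,"spin":0},{"hand":0,"tx":-0.0034,"ty":-0.0112,"tz":0,"spin":0},{"hand":0,"tx":-0.0034,"ty":-0.0112,"tz":0,"spin":0},{"hand":0,"tx":-0.0034,"ty":-0.0112,"tz":0,"spin":0}]'
python3 -m creep '[{"hand":0,"tx":-0.0034,"ty":-0.0112,"tz":0,"spin":0},{"hand":0,"tx":-0.0034,"ty":-0.0112,"tz":0,"spin":0},{"hand":0,"tx":-0.0034,"ty":-0.0112,"tz":0,"spin":0},{"hand":0,"tx":-0.0034,"ty":-0.0112,"tz":0,"spin":0},{"hand":0,"tx":-0.0034,"ty":-0.0112,"tz":0,"spin":0}]'
python3 go.py 386.9 96.8 81 147
python3 - <<'E'
from plant import cams
from h import *
s=cams.capture("scene");t=cams.capture("top")
pickle.dump(s,open("scene.pkl","wb"));pickle.dump(t,open("top.pkl","wb"))
E
```

```text
time: 14.3
tool_pos: [437.3, 271.7, 81.3]
tcp_rot: [-3.142, 0.0, 2.565]
contact_force: [0.2, 1.2, -0.6]
grip_width: 17.3
finger_force: 29.0
time: 14.92
tool_pos: [421.1, 215.7, 81.2]
tcp_rot: [-3.142, 0.0, 2.565]
contact_force: [0.5, 0.3, -0.2]
grip_width: 17.6
finger_force: 29.0
t 14.93 p [421.1 215.7  81.2] rpy [-180.    0.  147.] F [ 0.5  0.3 -0.2] w 17.6 ff 29.00773473707659 q [ 0.31  0.45  1.87 -0.    0.82 -0.68]
spin -0.0 after-spin shift mm [ -36.1 -118.3    0.2] current-axes [ -36.1 -118.3    0.2]
```

```bash

python3 -m creep '[{"hand":0,"tx":-0.0034,"ty":-0.0112,"tz":0,"spin":0},{"hand":0,"tx":-0.0034,"ty":-0.0112,"tz":0,"spin":0},{"hand":0,"tx":-0.0034,"ty":-0.0112,"tz":0,"spin":0},{"hand":0,"tx":-0.0034,"ty":-0.0112,"tz":0,"spin":0},{"hand":0,"tx":-0.0034,"ty":-0.0112,"tz":0,"spin":0}]'
python3 -m creep '[{"hand":0,"tx":-0.0034,"ty":-0.0112,"tz":0,"spin":0},{"hand":0,"tx":-0.0034,"ty":-0.0112,"tz":0,"spin":0},{"hand":0,"tx":-0.0034,"ty":-0.0112,"tz":0,"spin":0},{"hand":0,"tx":-0.0034,"ty":-0.0112,"tz":0,"spin":0},{"hand":0,"tx":-0.0034,"ty":-0.0112,"tz":0,"spin":0}]'
python3 -m creep '[{"hand":0,"tx":-0.002,"ty":-0.0063,"tz":0,"spin":0},{"hand":0,"tx":0,"ty":0,"tz":0,"spin":0},{"hand":0,"tx":0,"ty":0,"tz":0,"spin":0}]'
python3 go.py 386.9 96.8 81 147
```

```text
time: 15.65
tool_pos: [404.8, 159.4, 81.2]
tcp_rot: [-3.142, 0.0, 2.565]
contact_force: [0.4, 0.8, -0.4]
grip_width: 17.6
finger_force: 29.0
time: 16.27
tool_pos: [388.6, 103.3, 81.2]
tcp_rot: [-3.142, 0.0, 2.565]
contact_force: [0.3, 1.1, -1.5]
grip_width: 17.4
finger_force: 29.0
time: 16.65
tool_pos: [387.0, 97.6, 81.1]
tcp_rot: [-3.141, -0.0, 2.565]
contact_force: [0.5, -0.3, -1.1]
grip_width: 17.7
finger_force: 28.8
t 16.65 p [387.   97.6  81.1] rpy [-180.   -0.  147.] F [ 0.5 -0.3 -1.1] w 17.7 ff 28.768011330766967 q [ 0.05  0.35  2.06 -0.    0.73 -0.94]
spin -0.0 after-spin shift mm [-0.3 -0.7  0.1] current-axes [-0.3 -0.7  0.1]
```

```bash

python3 -m creep '[{"hand":0.5,"tx":0,"ty":0,"tz":0,"spin":0},{"hand":0.5,"tx":0,"ty":0,"tz":0,"spin":0},{"hand":0.5,"tx":0,"ty":0,"tz":0,"spin":0},{"hand":0.5,"tx":0,"ty":0,"tz":0,"spin":0},{"hand":0.5,"tx":0,"ty":0,"tz":-0.005,"spin":0}]'
python3 -m creep '[{"hand":0.5,"tx":0,"ty":0,"tz":-0.02,"spin":0},{"hand":0.5,"tx":0,"ty":0,"tz":-0.04,"spin":0},{"hand":0.5,"tx":0,"ty":0,"tz":-0.045,"spin":0},{"hand":0.5,"tx":0,"ty":0,"tz":-0.045,"spin":0},{"hand":1,"tx":0,"ty":0,"tz":-0.03,"spin":0}]'
python3 -m creep '[{"hand":1,"tx":0,"ty":0,"tz":0,"spin":8.8},{"hand":1,"tx":0,"ty":0,"tz":0,"spin":8.8},{"hand":1,"tx":0,"ty":0,"tz":0,"spin":8.8},{"hand":1,"tx":0,"ty":0,"tz":0,"spin":8.9},{"hand":1,"tx":0,"ty":0,"tz":0,"spin":0}]' >/dev/null
python3 go.py 440 -341 265 111.65
python3 - <<'E'
from h import *
t,s=load("top"),load("scene")
f=lambda u:(u+.5)*.7-.5
for z in(-200,-100,0,100): print(z,w(t,f(570),f(457),z),w(s,f(622),f(425),z))
E
```

```text
time: 17.27
tool_pos: [386.8, 97.7, 86.2]
tcp_rot: [-3.141, -0.001, 2.565]
contact_force: [-0.1, 0.1, -0.4]
grip_width: 46.2
finger_force: 0.0
time: 17.9
tool_pos: [387.2, 97.7, 268.7]
tcp_rot: [3.14, 0.002, 2.565]
contact_force: [0.2, -0.3, -0.6]
grip_width: 52.1
finger_force: 0.0
t 18.52 p [386.9  97.6 266.4] rpy [180.    0.  111.8] F [0.8 0.2 0.1] w 91.5 ff 0.0 q [ 0.05  0.08  1.79 -0.    1.27 -0.33]
spin 0.1 after-spin shift mm [-427.3 -112.5    1.4] current-axes [-427.1 -113.3    1.5]
-200 [ 185.82691171 -536.02667304 -200.        ] [ 571.93697954 -627.66994568 -200.        ]
-100 [ 196.77563247 -507.10161173 -100.        ] [ 427.11616179 -561.66249552 -100.        ]
0 [ 207.72435323 -478.17655042    0.        ] [ 282.29534404 -495.65504536    0.        ]
100 [ 218.67307398 -449.2514891   100.        ] [ 137.47452629 -429.64759519  100.        ]
```

```bash

python3 -m creep '[{"hand":1,"tx":-0.0427,"ty":-0.0113,"tz":0,"spin":0},{"hand":1,"tx":-0.0427,"ty":-0.0113,"tz":0,"spin":0},{"hand":1,"tx":-0.0427,"ty":-0.0113,"tz":0,"spin":0},{"hand":1,"tx":-0.0427,"ty":-0.0113,"tz":0,"spin":0},{"hand":1,"tx":-0.0427,"ty":-0.0113,"tz":0,"spin":0}]' >/dev/null
python3 -m creep '[{"hand":1,"tx":-0.0427,"ty":-0.0113,"tz":0,"spin":0},{"hand":1,"tx":-0.0427,"ty":-0.0113,"tz":0,"spin":0},{"hand":1,"tx":-0.0427,"ty":-0.0113,"tz":0,"spin":0},{"hand":1,"tx":-0.0427,"ty":-0.0113,"tz":0,"spin":0},{"hand":1,"tx":-0.0427,"ty":-0.0113,"tz":0,"spin":0}]' >/dev/null
python3 go.py 440 -341 200 111.65
python3 - <<'E'
from plant import cams
from h import *
s=cams.capture("scene");t=cams.capture("top")
pickle.dump(s,open("scene.pkl","wb"));pickle.dump(t,open("top.pkl","wb"))
C=np.zeros((600,800,3),np.uint8)
def put(x,y,im): C[y:y+im.shape[0],x:x+im.shape[1]]=im
put(0,0,crop(t,185,200,80,72,5)); put(405,0,crop(s,180,200,78,72,5)); put(0,365,crop(s,325,220,78,46,5)); put(405,365,crop(t,325,200,78,46,5))
cv2.imwrite("pics/s8.png",C)
print("ring120",px(t,[[437.5,60,120],[439.4,60.5,120],[440.4,61.5,102]]),px(s,[[439.4,60.5,120],[440.4,61.5,102]]))
E
```

```text
t 19.77 p [ 439.7 -342.3  266.3] rpy [180.   -0.  111.9] F [-0.  -0.9  0.2] w 91.9 ff 0.0 q [-0.8   0.38  1.39  0.    1.37 -1.18]
spin 0.2 after-spin shift mm [ 1.1  0.7 66.3] current-axes [ 1.1  0.7 66.3]
ring120 [[211.4093496  239.78369962]
 [211.24039314 239.09303979]
 [211.91121851 239.28154815]] [[217.3906209  234.29360286]
 [217.3893921  240.12044017]]
```

View pics/s8.png

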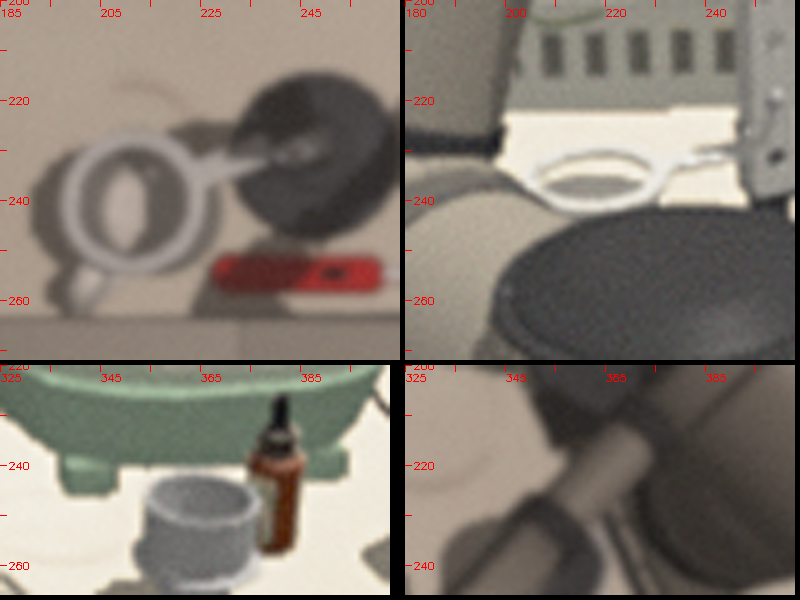

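The top crop shows the ring centred at about (212,240) with the mug's interior filling its hole, and the lighter untouched. The scene crop agrees, with the mug opening centred in the ring at column 218 and the dripper rim at (365,246.6), unmoved. I'll close on the dripper at a 60° turn first to centre it, then at the final angle.

```bash

python3 -m creep '[{"hand":1,"tx":0,"ty":0,"tz":0,"spin":-10},{"hand":1,"tx":0,"ty":0,"tz":0,"spin":-10},{"hand":1,"tx":0,"ty":0,"tz":0,"spin":-10},{"hand":1,"tx":0,"ty":0,"tz":0,"spin":-10},{"hand":1,"tx":0,"ty":0,"tz":0,"spin":-10}]' >/dev/null
python3 -m creep '[{"hand":1,"tx":0,"ty":0,"tz":0,"spin":-9.7},{"hand":1,"tx":0,"ty":0,"tz":0.04,"spin":0},{"hand":1,"tx":0,"ty":0,"tz":0.04,"spin":0},{"hand":1,"tx":0,"ty":0,"tz":0.04,"spin":0},{"hand":1,"tx":0,"ty":0,"tz":0,"spin":0}]'
python3 go.py 439.5 -341 55 171.65
```

```text
time: 21.12
tool_pos: [438.4, -338.8, 143.9]
tcp_rot: [3.137, -0.005, 2.994]
contact_force: [0.4, -0.4, 0.7]
grip_width: 91.8
finger_force: 0.0
t 21.12 p [ 438.4 -338.8  143.9] rpy [179.8  -0.3 171.5] F [ 0.4 -0.4  0.7] w 91.8 ff 0.0 q [-0.8   0.49  1.57  0.    1.08 -2.22]
spin -0.1 after-spin shift mm [-1.4 -2.  88.9] current-axes [-1.9 -2.3 88.8]
```

```bash

python3 -m creep '[{"hand":1,"tx":0,"ty":0,"tz":0,"spin":0},{"hand":1,"tx":0,"ty":0,"tz":0.03,"spin":0},{"hand":1,"tx":0,"ty":0,"tz":0.03,"spin":0},{"hand":1,"tx":0,"ty":0,"tz":0.02,"spin":0},{"hand":0.85,"tx":0,"ty":0,"tz":0.011,"spin":0}]'
python3 -m creep '[{"hand":0.8,"tx":0,"ty":0,"tz":0,"spin":0},{"hand":0.75,"tx":0,"ty":0,"tz":0,"spin":0},{"hand":0.72,"tx":0,"ty":0,"tz":0,"spin":0},{"hand":0.7,"tx":0,"ty":0,"tz":0,"spin":0},{"hand":0.69,"tx":0,"ty":0,"tz":0,"spin":0}]'
python3 go.py 439.5 -341 54 171.65
```

```text
time: 21.75
tool_pos: [440.5, -341.5, 56.2]
tcp_rot: [-3.14, 0.002, 2.992]
contact_force: [0.1, 0.1, 0.6]
grip_width: 86.0
finger_force: 0.0
time: 22.38
tool_pos: [439.9, -341.4, 55.6]
tcp_rot: [-3.141, 0.001, 2.991]
contact_force: [-0.6, -1.7, 0.3]
grip_width: 63.6
finger_force: 0.7
t 22.38 p [ 439.9 -341.4   55.6] rpy [-179.9    0.   171.4] F [-0.6 -1.7  0.3] w 63.6 ff 0.6633313908241689 q [-0.8   0.61  1.66 -0.    0.88 -2.22]
spin -0.3 after-spin shift mm [0.5 0.3 1.6] current-axes [0.5 0.3 1.6]
```

Essentially centred (width 63.6, light touch). I'm opening, turning back 60° and gripping.

```bash

python3 -m creep '[{"hand":1,"tx":0,"ty":0,"tz":0,"spin":0},{"hand":1,"tx":0,"ty":0,"tz":0,"spin":0},{"hand":1,"tx":0,"ty":0,"tz":0,"spin":0},{"hand":1,"tx":0,"ty":0,"tz":0.001,"spin":10},{"hand":1,"tx":0,"ty":0,"tz":0,"spin":10}]'
python3 -m creep '[{"hand":1,"tx":0,"ty":0,"tz":0,"spin":10},{"hand":1,"tx":0,"ty":0,"tz":0,"spin":10},{"hand":1,"tx":0,"ty":0,"tz":0,"spin":10},{"hand":1,"tx":0,"ty":0,"tz":0,"spin":9.8},{"hand":0.85,"tx":0,"ty":0,"tz":0,"spin":0}]'
python3 -m creep '[{"hand":0.8,"tx":0,"ty":0,"tz":0,"spin":0},{"hand":0.75,"tx":0,"ty":0,"tz":0,"spin":0},{"hand":0.72,"tx":0,"ty":0,"tz":0,"spin":0},{"hand":0.7,"tx":0,"ty":0,"tz":0,"spin":0},{"hand":0.6,"tx":0,"ty":0,"tz":0,"spin":0}]'
python3 -m creep '[{"hand":0.5,"tx":0,"ty":0,"tz":0,"spin":0},{"hand":0.5,"tx":0,"ty":0,"tz":0,"spin":0},{"hand":0.5,"tx":0,"ty":0,"tz":0,"spin":0}]'
python3 go.py 439.5 59.8 54 111.65
```

```text
time: 23.0
tool_pos: [439.7, -340.8, 54.1]
tcp_rot: [3.141, -0.0, 2.636]
contact_force: [-0.1, -0.2, 0.3]
grip_width: 91.4
finger_force: 0.0
time: 23.62
tool_pos: [439.8, -340.8, 54.2]
tcp_rot: [-3.142, -0.0, 1.949]
contact_force: [-0.1, -0.4, -1.2]
grip_width: 86.1
finger_force: 0.0
time: 24.25
tool_pos: [439.9, -340.9, 54.3]
tcp_rot: [3.141, 0.0, 1.948]
contact_force: [0.8, 0.8, 0.5]
grip_width: 62.9
finger_force: 30.0
time: 24.62
tool_pos: [439.8, -340.9, 54.3]
tcp_rot: [3.141, 0.0, 1.947]
contact_force: [0.8, 0.2, 0.7]
grip_width: 63.0
finger_force: 30.0
t 24.62 p [ 439.8 -340.9   54.3] rpy [180.    0.  111.6] F [0.8 0.2 0.7] w 63.0 ff 30.01434464209069 q [-0.8   0.61  1.66  0.    0.87 -1.17]
spin -0.1 after-spin shift mm [3.726e+02 1.475e+02 3.000e-01] current-axes [3.728e+02 1.471e+02 2.000e-01]
```

```bash

python3 -m creep '[{"hand":0.5,"tx":0,"ty":0,"tz":-0.02,"spin":0},{"hand":0.5,"tx":0,"ty":0,"tz":-0.045,"spin":0},{"hand":0.5,"tx":0,"ty":0,"tz":-0.055,"spin":0},{"hand":0.5,"tx":0,"ty":0,"tz":-0.055,"spin":0},{"hand":0.5,"tx":0,"ty":0,"tz":-0.055,"spin":0}]'
python3 -m creep '[{"hand":0.5,"tx":0.02,"ty":0.0079,"tz":0,"spin":0},{"hand":0.5,"tx":0.037,"ty":0.0146,"tz":0,"spin":0},{"hand":0.5,"tx":0.037,"ty":0.0146,"tz":0,"spin":0},{"hand":0.5,"tx":0.037,"ty":0.0146,"tz":0,"spin":0},{"hand":0.5,"tx":0.037,"ty":0.0146,"tz":0,"spin":0}]' >/dev/null
python3 -m creep '[{"hand":0.5,"tx":0.037,"ty":0.0146,"tz":0,"spin":0},{"hand":0.5,"tx":0.037,"ty":0.0146,"tz":0,"spin":0},{"hand":0.5,"tx":0.037,"ty":0.0146,"tz":0,"spin":0},{"hand":0.5,"tx":0.037,"ty":0.0146,"tz":0,"spin":0},{"hand":0.5,"tx":0.037,"ty":0.0146,"tz":0,"spin":0}]' >/dev/null
python3 -m creep '[{"hand":0.5,"tx":0.02,"ty":0.0079,"tz":0,"spin":0},{"hand":0.5,"tx":0,"ty":0,"tz":0,"spin":0},{"hand":0.5,"tx":0,"ty":0,"tz":0,"spin":0}]'
python3 go.py 439.5 59.8 144.3 111.65
```

```text
time: 25.25
tool_pos: [439.3, -340.6, 285.7]
tcp_rot: [-3.141, -0.001, 1.947]
contact_force: [0.0, -0.5, -2.1]
grip_width: 62.9
finger_force: 30.0
time: 26.88
tool_pos: [438.9, 59.8, 283.3]
tcp_rot: [-3.14, -0.0, 1.948]
contact_force: [0.2, -0.4, -1.0]
grip_width: 62.6
finger_force: 30.0
t 26.88 p [438.9  59.8 283.3] rpy [-179.9   -0.   111.6] F [ 0.2 -0.4 -1. ] w 62.6 ff 30.027542222812826 q [-0.04  0.16  1.65 -0.    1.33 -0.41]
spin -0.1 after-spin shift mm [ -0.2   0.6 139. ] current-axes [ -0.3   0.8 139. ]
```

```bash

python3 -m creep '[{"hand":0.5,"tx":0,"ty":0.0005,"tz":0.03,"spin":0},{"hand":0.5,"tx":0,"ty":0,"tz":0.035,"spin":0},{"hand":0.5,"tx":0,"ty":0,"tz":0.025,"spin":0},{"hand":0.5,"tx":0,"ty":0,"tz":0.01,"spin":0},{"hand":0.5,"tx":0,"ty":0,"tz":0.004,"spin":0}]'
python3 -m creep '[{"hand":0.5,"tx":0,"ty":0,"tz":0.003,"spin":0},{"hand":0.5,"tx":0,"ty":0,"tz":0.003,"spin":0},{"hand":0.5,"tx":0,"ty":0,"tz":0.003,"spin":0},{"hand":0.5,"tx":0,"ty":0,"tz":0.003,"spin":0}]'
python3 -m creep '[{"hand":0.5,"tx":0,"ty":0,"tz":0.002,"spin":0},{"hand":0.5,"tx":0,"ty":0,"tz":0.002,"spin":0},{"hand":0.5,"tx":0,"ty":0,"tz":0.002,"spin":0}]'
python3 go.py 439.5 59.8 144.3 111.65
```

```text
time: 27.5
tool_pos: [440.0, 59.7, 180.1]
tcp_rot: [-3.141, 0.0, 1.947]
contact_force: [0.2, 1.1, -0.6]
grip_width: 62.6
finger_force: 30.0
time: 28.0
tool_pos: [440.1, 60.3, 168.2]
tcp_rot: [3.141, 0.0, 1.948]
contact_force: [0.2, 0.8, -2.0]
grip_width: 62.5
finger_force: 30.0
time: 28.38
tool_pos: [440.0, 60.3, 162.1]
tcp_rot: [3.142, 0.0, 1.947]
contact_force: [0.2, -0.2, -0.8]
grip_width: 62.8
finger_force: 30.0
t 28.38 p [440.   60.3 162.1] rpy [180.    0.  111.6] F [ 0.2 -0.2 -0.8] w 62.8 ff 30.02773877489858 q [-0.04  0.28  1.85 -0.    1.01 -0.41]
spin -0.1 after-spin shift mm [-0.3 -0.6 17.8] current-axes [-0.3 -0.6 17.8]
```

```bash

python3 -m creep '[{"hand":0.5,"tx":0,"ty":-0.0003,"tz":0.002,"spin":0},{"hand":0.5,"tx":0,"ty":0,"tz":0.002,"spin":0},{"hand":0.5,"tx":0,"ty":0,"tz":0.002,"spin":0}]'
python3 -m creep '[{"hand":0.5,"tx":0,"ty":0,"tz":0.002,"spin":0},{"hand":0.5,"tx":0,"ty":0,"tz":0.002,"spin":0}]'
python3 -m creep '[{"hand":0.5,"tx":0,"ty":0,"tz":0.0015,"spin":0},{"hand":0.5,"tx":0,"ty":0,"tz":0.0015,"spin":0},{"hand":0.5,"tx":0,"ty":0,"tz":0,"spin":0}]'
```

```text
time: 28.75
tool_pos: [439.7, 60.2, 156.1]
tcp_rot: [3.142, 0.0, 1.947]
contact_force: [0.3, 0.1, -1.7]
grip_width: 62.7
finger_force: 30.0
time: 29.0
tool_pos: [439.7, 60.2, 152.1]
tcp_rot: [3.142, 0.0, 1.947]
contact_force: [-0.4, 0.3, -2.3]
grip_width: 62.5
finger_force: 30.0
time: 29.38
tool_pos: [439.6, 60.2, 149.1]
tcp_rot: [-3.141, -0.0, 1.947]
contact_force: [-0.1, 0.0, -0.7]
grip_width: 62.7
finger_force: 30.0
```

No contact yet, with about 5 mm to go. I'm lowering in 1 mm steps.

```bash

python3 -m creep '[{"hand":0.5,"tx":0,"ty":0,"tz":0.001,"spin":0},{"hand":0.5,"tx":0,"ty":0,"tz":0.001,"spin":0},{"hand":0.5,"tx":0,"ty":0,"tz":0.001,"spin":0}]'
python3 -m creep '[{"hand":0.5,"tx":0,"ty":0,"tz":0.0005,"spin":0},{"hand":0.5,"tx":0,"ty":0,"tz":0.0005,"spin":0},{"hand":0.5,"tx":0,"ty":0,"tz":0,"spin":0}]'
python3 -m creep '[{"hand":0.5,"tx":0,"ty":0,"tz":0.0005,"spin":0},{"hand":0.5,"tx":0,"ty":0,"tz":0,"spin":0}]'
```

```text
time: 29.75
tool_pos: [439.7, 60.2, 146.1]
tcp_rot: [-3.142, 0.0, 1.947]
contact_force: [-0.2, -0.1, -2.1]
grip_width: 62.6
finger_force: 30.0
time: 30.12
tool_pos: [439.6, 60.2, 145.2]
tcp_rot: [-3.142, 0.0, 1.947]
contact_force: [-0.5, -0.1, -2.0]
grip_width: 62.9
finger_force: 30.0
time: 30.38
tool_pos: [439.6, 60.1, 144.7]
tcp_rot: [-3.141, 0.0, 1.947]
contact_force: [-0.2, -0.3, -2.3]
grip_width: 62.3
finger_force: 30.0
```

```bash

python3 -m creep '[{"hand":0.5,"tx":0,"ty":0,"tz":0.0005,"spin":0},{"hand":0.5,"tx":0,"ty":0,"tz":0,"spin":0}]'
python3 -m creep '[{"hand":0.5,"tx":0,"ty":0,"tz":0.0005,"spin":0},{"hand":0.5,"tx":0,"ty":0,"tz":0,"spin":0}]'
python3 -m creep '[{"hand":0.5,"tx":0,"ty":0,"tz":0.0005,"spin":0},{"hand":0.5,"tx":0,"ty":0,"tz":0,"spin":0}]'
```

```text
time: 30.62
tool_pos: [439.6, 60.2, 144.2]
tcp_rot: [-3.141, 0.0, 1.947]
contact_force: [0.5, 0.2, -2.3]
grip_width: 62.9
finger_force: 30.0
time: 30.88
tool_pos: [439.7, 60.2, 143.8]
tcp_rot: [3.142, 0.0, 1.947]
contact_force: [-0.8, 0.6, -0.4]
grip_width: 62.4
finger_force: 30.0
time: 31.12
tool_pos: [439.7, 60.2, 143.4]
tcp_rot: [3.141, 0.0, 1.947]
contact_force: [-0.5, 0.9, 2.9]
grip_width: 62.9
finger_force: 30.0
```

Contact, with the flange seated (Fz has gone from -2 to +3 N). Releasing and rising clear.

```bash

python3 -m creep '[{"hand":0.72,"tx":0,"ty":0,"tz":0,"spin":0},{"hand":0.8,"tx":0,"ty":0,"tz":0,"spin":0},{"hand":0.9,"tx":0,"ty":0,"tz":0,"spin":0},{"hand":0.9,"tx":0,"ty":0,"tz":0,"spin":0},{"hand":0.9,"tx":0,"ty":0,"tz":0,"spin":0}]'
python3 -m creep '[{"hand":0.9,"tx":0,"ty":0,"tz":-0.01,"spin":0},{"hand":0.9,"tx":0,"ty":0,"tz":-0.03,"spin":0},{"hand":0.9,"tx":0,"ty":0,"tz":-0.05,"spin":0},{"hand":0.9,"tx":0,"ty":0,"tz":-0.05,"spin":0},{"hand":0.9,"tx":0,"ty":0,"tz":0,"spin":0}]'
python3 -m creep '[{"hand":0.9,"tx":-0.04,"ty":-0.015,"tz":0,"spin":0},{"hand":0.9,"tx":-0.04,"ty":-0.015,"tz":0,"spin":0},{"hand":0.9,"tx":-0.04,"ty":-0.015,"tz":0,"spin":0},{"hand":0.9,"tx":-0.04,"ty":-0.015,"tz":0,"spin":0},{"hand":0.9,"tx":-0.04,"ty":-0.015,"tz":0,"spin":0}]'
python3 -m creep '[{"hand":0.9,"tx":-0.04,"ty":-0.015,"tz":0,"spin":0},{"hand":0.9,"tx":-0.04,"ty":-0.015,"tz":0,"spin":0},{"hand":0.9,"tx":-0.04,"ty":-0.015,"tz":0,"spin":0},{"hand":0.9,"tx":0,"ty":0,"tz":0,"spin":0},{"hand":0.9,"tx":0,"ty":0,"tz":0,"spin":0}]'
python3 - <<'E'
from plant import cams
from h import *
s=cams.capture("scene");t=cams.capture("top");s0,t0=load("scene"),load("top")
# numeric check of the dripper: rim (r 31.5, z 160) and flange (r 37, z 123) fitted to the top image edges
g=cv2.GaussianBlur(cv2.cvtColor(t["color"],cv2.COLOR_RGB2GRAY),(0,0),.8).astype(float)
gx,gy=cv2.Sobel(g,6,1,0),cv2.Sobel(g,6,0,1);G=np.hypot(gx,gy).astype(np.float32)
a=np.linspace(0,2*np.pi,90)
def sc(x,y,z,r):
    p=px(t,np.c_[x+r*np.cos(a),y+r*np.sin(a),np.full(90,z)]).astype(np.float32)
    return cv2.remap(G,p[:,0][None],p[:,1][None],cv2.INTER_LINEAR).mean()
for n,z,r in(("rim",160,31.5),("flange",123,37),("ring",120,40),("flange if unseated+10",133,37)):
    b=max((sc(x,y,z,r),x,y) for x in np.arange(425,452,1.) for y in np.arange(47,74,1.)); print(n,b)
print(px(t,[[437,59.5,160]]))
E
```

```text
time: 31.75
tool_pos: [439.7, 60.2, 143.2]
tcp_rot: [3.142, 0.0, 1.947]
contact_force: [-0.6, 0.0, 0.5]
grip_width: 82.5
finger_force: 0.0
time: 32.38
tool_pos: [441.4, 60.2, 287.5]
tcp_rot: [3.133, 0.004, 1.948]
contact_force: [-0.2, -0.5, -0.6]
grip_width: 82.6
finger_force: 0.0
time: 33.0
tool_pos: [442.9, -154.5, 282.5]
tcp_rot: [-3.141, -0.001, 1.947]
contact_force: [0.4, 0.1, 0.1]
grip_width: 82.8
finger_force: 0.0
time: 33.62
tool_pos: [445.4, -280.9, 282.5]
tcp_rot: [-3.141, -0.002, 1.947]
contact_force: [0.5, 0.5, -0.8]
grip_width: 82.5
finger_force: 0.0
rim (np.float32(91.07678), np.float64(437.0), np.float64(63.0))
flange (np.float32(79.96771), np.float64(439.0), np.float64(55.0))
ring (np.float32(92.83141), np.float64(432.0), np.float64(73.0))
flange if unseated+10 (np.float32(84.69212), np.float64(434.0), np.float64(73.0))
[[209.20778597 238.72152546]]
```

```bash
python3 -c "
from plant import close_job
print(close_job())"
```

```text
the job is handed in; nothing more can be done
None
```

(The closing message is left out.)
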